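# Put the domed forming heads back in their caddy

### The job

Put the three dome-topped steel forming heads away in the wooden caddy: each one stands upright on the floor of the round pocket made for its size, the smallest in the smallest pocket, the middle one in the middle-sized, the largest in the largest. Leave the flat-topped head and the pointed cone head standing where they are; they belong to another set.

Things in the scene. Friction and masses are not known exactly. Their poses are not given: they have to be found in the camera images.
- dome_small: The smallest of the three dome-topped forming heads: solid bare steel, round, 26 mm in diameter, with a straight upright side from its flat foot up to 32 mm, above it a smooth low dome to a total height of 40 mm. Stands loose and upright on the table. Origin: centre of the underside; z up along its axis.
- dome_medium: The middle of the three dome-topped forming heads: solid bare steel, round, 42 mm in diameter, with a straight upright side from its flat foot up to 32 mm, above it a smooth low dome to a total height of 44 mm. Stands loose and upright on the table. Origin: centre of the underside; z up along its axis.
- dome_large: The largest of the three dome-topped forming heads: solid bare steel, round, 58 mm in diameter, with a straight upright side from its flat foot up to 32 mm, above it a smooth low dome to a total height of 48 mm. Stands loose and upright on the table. Origin: centre of the underside; z up along its axis.
- flat_head: Look-alike that does not belong: bare steel round head with a flat top and a dark round socket in its middle, 42 mm in diameter, 42 mm tall, straight-sided to 38 mm with a chamfer above. Loose, upright on the table. Origin: centre of the underside; z up.
- cone_head: Look-alike that does not belong: bare steel round head with a pointed conical top, 58 mm in diameter at the foot, straight side to 20 mm, then a cone to 56 mm. Loose, upright on the table. Origin: centre of the underside; z up.
- caddy: The low dark-wood caddy, fixed to the table: 282 mm long (its x axis), 102 mm wide (its y axis), walls 18 mm tall, holding three pale wooden pocket blocks in a row along its x axis, 90 mm apart. Origin: centre of the underside; z up.
- pocket_small: Pale wooden block in the caddy, 88 x 88 x 14 mm, fixed, with the smallest round pocket: 41 mm in diameter, 11 mm deep, its floor stained dark, in its middle. Its place in the row varies. Origin: on the pocket's axis at the block's underside, 6 mm above the table; the pocket's floor is 3 mm, its mouth 14 mm above the origin (9 and 20 mm above the table). Axes as the caddy's.
- pocket_medium: Pale wooden block in the caddy, 88 x 88 x 14 mm, fixed, with the middle-sized round pocket: 57 mm in diameter, 11 mm deep, its floor stained dark, in its middle. Its place in the row varies. Origin: on the pocket's axis at the block's underside, 6 mm above the table; the pocket's floor is 3 mm, its mouth 14 mm above the origin (9 and 20 mm above the table). Axes as the caddy's.
- pocket_large: Pale wooden block in the caddy, 88 x 88 x 14 mm, fixed, with the largest round pocket: 73 mm in diameter, 11 mm deep, its floor stained dark, in its middle. Its place in the row varies. Origin: on the pocket's axis at the block's underside, 6 mm above the table; the pocket's floor is 3 mm, its mouth 14 mm above the origin (9 and 20 mm above the table). Axes as the caddy's.
There are look-alikes about, which are no part of the job. Leave any red look-alike of the flat_head alone.

How it is judged:
By the outcome, as a careful person would: the job done as asked, in the order asked, and still so for the second after the job is handed in, with the robot touching nothing.
It also fails if it takes over 86 s, if anything falls off the work surface, if the arm or the gripper's body presses on something with over 40 N, if the wrist force passes 120 N, or if a joint passes its speed limit or range.

### The arm

A 7-joint arm with a two-finger parallel gripper is mounted at the origin on the work surface. World frame = base frame: x ahead of the robot, y to its left, z up, the work surface at z = 0. Lengths are in mm, angles in rad, forces in N, time in s.
With the tool pointing down it reaches from about 350 to 775 mm from the base axis. Payload 3.1 kg.
Tool frame: the origin (TCP) lies on the front face of the gripper's body, between the roots of the fingers; the fingertips stand bot.tcp_to_tips ahead of it and the grasp point (between the pads) lies 54 mm ahead of it (bot.tcp_to_tips is the distance from the TCP to the fingertips, in mm); z points along the fingers, y is the line along which they close (so a half turn about z gives the same grasp; the last joint's range is limited). The gripper opens to 85 mm and grips with 20 to 120 N. Pads are 22 mm wide; open, the fingers measure 114 mm over their backs; the gripper's body (76 mm by 85 mm) begins 54 mm behind the grasp point. The pads swing forward as they close: fully open they stand 13 mm farther back than shut.
Start: joints at [1.272, 0.311, 0.014, 1.512, -0.004, 1.319, -0.027], TCP at [139.726, -531.97, 303.904] pointing down, gripper open.
Joint ranges: [-2.7, 2.7], [-0.3, 1.91], [-1.27, 1.3], [0.12, 2.57], [-1.44, 4.58], [0.2, 2.03], [-3.05, 3.05]. Speed limits (rad/s): [2.79, 2.79, 3.14, 3.14, 3.14, 3.14, 3.14].

### API

Orientations are given as a unit quaternion [x, y, z, w].
In Python, from station import bot gives the robot as it stands.
- The arm moves only by the shell command python3 -m pendant 'ROWS' [OPENING]. ROWS is JSON, a list of rows, each an object with "xyz": the shift along the world's x, y, z in mm, a list of three; "yaw": the turn about the world's z in rad. In form: [{"xyz": [x, y, z], "yaw": yaw}, ...]. A call has 1 to 5 rows; each row is the pose to reach, as a shift and turn from the pose commanded when the call began; what a row does not reach only later rows make up. A row lasts 1/10 s, in which the tool goes at most 50 mm and 8.59 degrees, less where a joint would pass 70% of its speed; a pose out of reach is approached as far as the arm can. A call with a gripper value outside its range is refused whole. OPENING is the finger opening in mm, from 0 to 85.4, set as the call begins (- or left out, the last holds). The fingers move at their own pace and stop on an object; the grip force is fixed at half the most. Time passes only in rows, so rows that repeat a pose let the fingers close. It gives the time, the measured TCP pose, the force, the opening and the grip force at its end, in the units of the state.
- bot.read_state(): the state, without advancing time (a new reading comes with each control period).
- bot.camera(name): name is "scene" or "top" or "wrist"; returns a dict with "color" (420x560x3 uint8, red, green, blue), "z_map" (420x560 float32, mm along the optical axis (not along the pixel's ray), 0 where there is no reading), "fx", "fy", "cx", "cy" (pixels), "distortion" ([k1, k2, p1, p2, k3] as OpenCV has them; the pictures are not rectified), "xyz" and "rotation" of the camera in the world; the wrist camera has in their place "mount" (4x4, takes a point from camera to tool coordinates, whose origin is the TCP and whose axes are the flange's). Camera axes: x right, y up, looking along -z (the intrinsics and any distortion apply to the point x, -y, -z); pixel columns grow to the right and rows downward; lengths in mm; the calibration is good to about 2 mm. A picture is of the moment at which its call begins: read the wrist's pose just before it.
- bot.hand_in(): hands the job in; it is judged then, once.
Trained networks look in a picture, given as the dict that the camera call returned (one of the last four; its "shot" number tells which), for a name from the list of things; names that differ only in an ending like _2 or _b are one class to them, and where a whole thing is asked for, a point or a joint stands for the part that bears it (a point fixed in the world has none). Each returns a list of dicts, best first, with "p" (0 to 1); they miss things now and then, are a little off and sometimes report something else, mostly with a low value. They report only what shows in the picture. A call takes as long as a camera call. They do not tell look-alikes from the thing itself.
- bot.trace(thing, picture): "mask" (420x560 bool, what is visible of it) and "box" ([left, top, right, bottom] in pixels, round what is visible of it).
- bot.tip_of(thing, picture): "at" ([row, column] in pixels: a listed point, or the origin of a listed thing).
The state is a dict: "time": time; "joint_pos": joint angles; "qvel": joint speeds; "effort": joint torques, N m; "tool_pos": TCP position; "ee_rot": TCP orientation; "contact_force": force on the tool from outside, world axes, zero at the start; "torque": the same for the moment, N m; "opening": opening from 0.0 (shut) to 1.0 (fully open); "gripper_force": force on a finger pad.
Only numpy, scipy, OpenCV 4.12 (cv2) and the standard library are available. Lean on these libraries where they do the work, as an engineer would, in place of code of your own. Each camera call takes 0.05 s, during which the arm holds its last target. There are 200 camera calls.

## Working session

There is one attempt and no reset: what is moved stays moved. The work goes in short steps, Python scripts to look and compute and a shell command to move; the robot and the scene stay as the last step left them, time stands still between calls to the robot, and variables do not carry over. Pictures are saved under pics/ and viewed, at most 14 in all, crops included, and the job is handed in when it is done.

```bash
mkdir -p pics; ls; cat > h.py <<'E'
import numpy as np, cv2
from station import bot
def save(p,n): cv2.imwrite(f'pics/{n}.png',p['color'][:,:,::-1])
def world(p,rows,cols,T=None):
    K=np.array([[p['fx'],0,p['cx']],[0,p['fy'],p['cy']],[0,0,1.]])
    rows=np.asarray(rows);cols=np.asarray(cols)
    n=cv2.undistortPoints(np.stack([cols,rows],-1).reshape(-1,1,2).astype(float),K,np.array(p['distortion'],float))[:,0]
    z=p['z_map'][rows.astype(int),cols.astype(int)].astype(float)
    c=np.stack([n[:,0]*z,-n[:,1]*z,-z],-1)
    if T is not None: return c@T[:3,:3].T+T[:3,3]
    R=np.array(p['rotation']); 
    if R.shape!=(3,3):
        from scipy.spatial.transform import Rotation; R=Rotation.from_quat(R).as_matrix()
    return c@R.T+np.array(p['xyz']), z
E
python3 - <<'E'
from h import *
p=bot.camera('top');save(p,'top');q=bot.camera('scene');save(q,'scene')
s=bot.read_state();print(s, bot.tcp_to_tips,p['xyz'],p['rotation'])
for t in ['dome_small','dome_medium','dome_large','flat_head','cone_head','caddy','pocket_small','pocket_medium','pocket_large']:
    for n,pp in (('top',p),('scene',q)):
        for r in bot.trace(t,pp)[:4]:
            m=r['mask'];rr,cc=np.nonzero(m)
            w,z=world(pp,rr,cc);w=w[z>0]
            print(t,n,round(r['p'],2),[int(x) for x in r['box']],'lo',np.percentile(w,2,0).round(),'hi',np.percentile(w,98,0).round()) if len(w) else None
E
```

```text
pics
{'time': 0.1, 'joint_pos': array([ 1.2723091 ,  0.31168273,  0.01395448,  1.51297415, -0.00439991,
        1.31918616, -0.0272085 ]), 'qvel': array([ 1.33797167e-05, -9.08849534e-04, -8.44679402e-04, -2.04972796e-03,
        2.87870432e-04, -1.48150152e-03,  2.66635149e-04]), 'effort': array([ 3.15174566e-04, -3.80856550e+01,  1.46218501e-01, -2.31242591e+01,
        1.21716131e-02,  8.08769139e-03, -2.15916936e-05]), 'tool_pos': array([ 139.59020391, -531.44853978,  302.87782944]), 'ee_rot': array([ 9.91761562e-01,  1.28092830e-01, -1.82042496e-04, -1.09480881e-03]), 'contact_force': array([-0.42716727,  0.18652681,  0.07892376]), 'torque': array([ 0.0589209 , -0.00503941, -0.04667963]), 'gripper_force': 0.0, 'opening': 1.0024695906663088} 72.6 [409.72565837   4.58244875 843.30675691] [-0.04580445  0.05560087  0.71461324 -0.69580056]
dome_small top 0.51 [197, 246, 211, 258] lo [430. 141.  13.] hi [451. 164.  42.]
dome_small scene 0.52 [353, 236, 366, 255] lo [430. 149.   2.] hi [450. 166.  40.]
dome_medium top 0.94 [99, 189, 127, 213] lo [526. 315.   3.] hi [564. 353.  45.]
dom
[... 807 characters left out ...]
.]
cone_head scene 0.67 [223, 235, 252, 271] lo [610.  18.   0.] hi [661.  60.  54.]
caddy top 0.58 [360, 141, 433, 284] lo [ 376. -293.   -0.] hi [ 657. -176.   21.]
caddy scene 0.87 [153, 151, 276, 208] lo [ 379. -262.   -0.] hi [ 657. -174.   18.]
pocket_small top 0.84 [380, 231, 432, 282] lo [ 386. -284.    8.] hi [ 470. -198.   23.]
pocket_small scene 0.68 [224, 140, 273, 167] lo [ 383. -285.    8.] hi [ 466. -195.   21.]
pocket_medium top 0.97 [373, 186, 423, 234] lo [ 475. -276.    8.] hi [ 561. -192.   23.]
pocket_large top 0.79 [371, 143, 416, 191] lo [ 565. -271.    7.] hi [ 650. -185.   23.]
pocket_large scene 0.67 [159, 166, 214, 199] lo [ 560. -272.    6.] hi [ 649. -183.   21.]
```

```bash
python3 - <<'E'
import cv2,numpy as np
a=cv2.imread('pics/top.png');cv2.imwrite('pics/topc.png',cv2.resize(a[120:320,80:450],(800,432),interpolation=cv2.INTER_CUBIC))
E
```

```text
(no output)
```

View pics/topc.png

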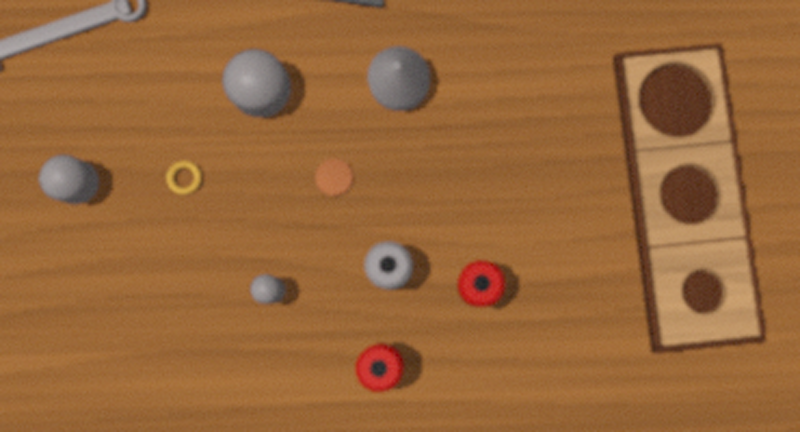

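View pics/scene.png

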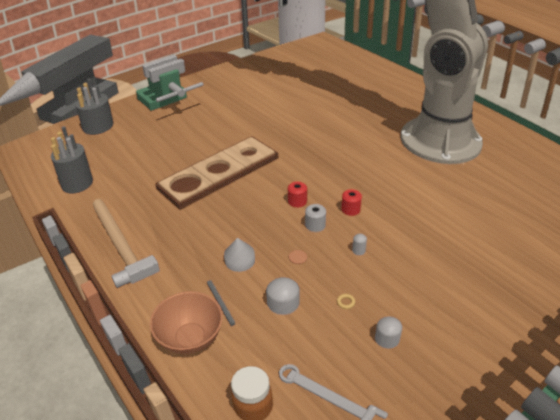

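Candidates in the top view (x, y pixels):
- **Round-topped:** small dome (204,252), medium dome (113,201), large dome (200,157).
- **Look-alikes:** grey flat head with socket (258,243), two red flat heads (256,292) and (300,249), cone (263,156).

The pockets run large, medium, small from far to near, at about (392,166), (399,209) and (405,254). I'll fit positions next and make one close crop of the choices.

```bash
python3 - <<'E'
from h import *
from scipy.optimize import least_squares
p=bot.camera('top');q=bot.camera('scene')
for t,r,h in [('dome_small',13,40),('dome_medium',21,44),('dome_large',29,48)]:
    for n,pp in (('top',p),('scene',q)):
        for m in bot.trace(t,pp)[:1]:
            mk=cv2.erode(m['mask'].astype(np.uint8),np.ones((2,2)));rr,cc=np.nonzero(mk);w,z=world(pp,rr,cc);w=w[z>0]
            a=h-32;R=(r*r+a*a)/(2*a);zc=h-R
            def f(x):
                d=w-[x[0],x[1],0]; cap=np.linalg.norm(d-[0,0,zc],axis=1)-R; side=np.hypot(d[:,0],d[:,1])-r
                return np.where(d[:,2]>32,cap,side)
            s=least_squares(f,np.median(w[:,:2],0),loss='soft_l1');print(t,n,round(m['p'],2),s.x.round(1),'rms',np.sqrt(np.mean(s.fun**2)).round(1),'ztop',w[:,2].max().round())
C=[]
for t in ['pocket_large','pocket_medium','pocket_small']:
    m=bot.trace(t,p)[0];mk=m['mask']
    g=p['color'].astype(int).sum(2)
    dark=(mk&(g<np.percentile(g[mk],[30])[0]*1.0+0)) 
    l,t0,rt,b=map(int,m['box']);c0,r0=(l+rt)//2,(t0+b)//2
    thr,_=cv2.threshold(p['color'][:,:,0][mk].reshape(-1,1),0,255,cv2.THRESH_OTSU)
    d=((p['color'][:,:,0]<thr)&mk).astype(np.uint8)
    _,lab,st,cen=cv2.connectedComponentsWithStats(d)
    i=lab[r0-3:r0+4,c0-3:c0+4].max()
    rr,cc=np.nonzero(lab==i);w,z=world(p,rr,cc)
    e=(w[:,:2].max(0)+w[:,:2].min(0))/2
    print(t,'centroid',w.mean(0).round(1),'mid',e.round(1),'diam',(2*np.sqrt(len(rr)/np.pi)*z.mean()/p['fx']).round(1));C.append(w[:,:2].mean(0))
v=C[0]-C[2];print('caddy x-axis angle',np.arctan2(v[1],v[0]),np.linalg.norm(v))
a=p['color'];k=[a[y-25:y+25,x-25:x+25] for x,y in ((204,252),(113,201),(200,157))]
cv2.imwrite('pics/crop.png',cv2.resize(np.hstack(k),(750,250),interpolation=cv2.INTER_CUBIC)[:,:,::-1])
w=bot.camera('wrist');save(w,'wrist');print(w['mount'].round(1) if hasattr(w['mount'],'round') else w['mount'])
E
```

```text
dome_small top 0.5 [441.7 153.8] rms 1.2 ztop 42.0
dome_medium top 0.74 [546.7 336.3] rms 1.2 ztop 48.0
dome_medium scene 0.64 [542.  335.4] rms 1.1 ztop 47.0
dome_large top 0.8 [633.6 164.2] rms 1.2 ztop 51.0
dome_large scene 0.91 [628.7 164. ] rms 1.2 ztop 50.0
pocket_large centroid [ 608.2 -229.3   16.1] mid [ 527.6 -130.4] diam 69.8
pocket_medium centroid [ 518.3 -236.9   12.6] mid [ 478.1 -129.5] diam 55.6
pocket_small centroid [ 428.5 -244.2    9.7] mid [ 429.2 -244.1] diam 39.7
caddy x-axis angle 0.08285807260010064 180.2707362468357
[[ -0.    0.9   0.3  86. ]
 [  1.    0.   -0.    0.2]
 [ -0.    0.3  -0.9 -69. ]
 [  0.    0.    0.    1. ]]
```

View pics/crop.png

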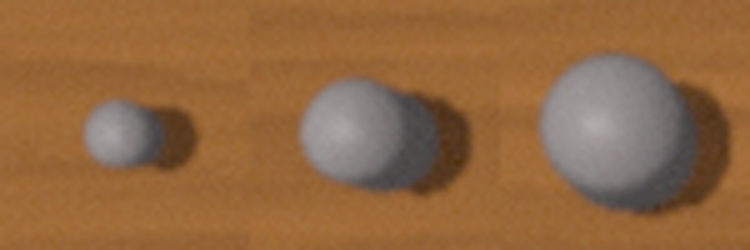

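View pics/wrist.png

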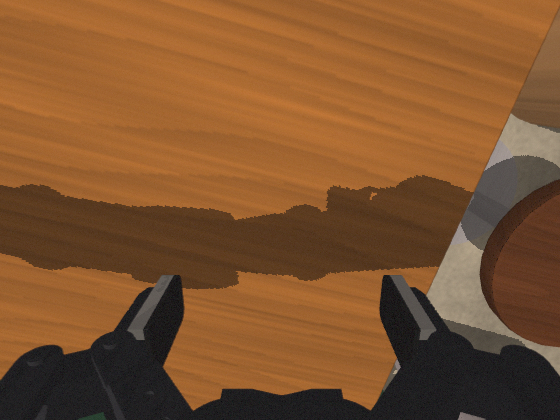

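The crop shows three smooth domes (at about (120,132), (352,130) and (612,122)), with no socket or point, so the choice holds. The wrist view shows the fingertips at about (170,278) and (393,278). Next I'll measure tip reach against opening.

```bash
cat > tips.py <<'E'
from h import *
w=bot.camera('wrist');rr,cc=np.mgrid[0:420:2,0:560:2];rr=rr.ravel();cc=cc.ravel()
P=world(w,rr,cc,np.array(w['mount']));z=w['z_map'][rr,cc]
k=(z>0)&(np.abs(P[:,0])<14)&(np.abs(P[:,1])<60)&(P[:,2]<110)&(P[:,2]>30)
for s in (-1,1):
    q=P[k&(P[:,1]*s>0)]
    if len(q): print(s,len(q),np.percentile(q[:,2],[90,97,99.5]).round(1),q[q[:,2]>np.percentile(q[:,2],97)].mean(0).round(1))
print(bot.read_state()['opening'])
E
python3 tips.py; python3 -m pendant '[{"xyz":[0,0,0],"yaw":0},{"xyz":[0,0,0],"yaw":0},{"xyz":[0,0,0],"yaw":0},{"xyz":[0,0,0],"yaw":0},{"xyz":[0,0,0],"yaw":0}]' 58; python3 tips.py
python3 -m pendant '[{"xyz":[0,0,0],"yaw":0},{"xyz":[0,0,0],"yaw":0},{"xyz":[0,0,0],"yaw":0},{"xyz":[0,0,0],"yaw":0},{"xyz":[0,0,0],"yaw":0}]' 26; python3 tips.py
```

```text
-1 633 [53.7 57.  59.4] [  2.  -42.5  58.8]
1 633 [54.3 57.6 59.7] [ 1. 43. 59.]
0.9981250836220096
time: 2.15
tool_pos: [139.7, -532.0, 303.9]
ee_rot: [0.992, 0.128, -0.0, 0.0]
contact_force: [0.2, -0.3, -0.1]
opening: 0.675
gripper_force: 0.0
-1 666 [60.5 64.8 67.9] [  0.7 -28.8  66.9]
1 667 [60.6 64.2 67.6] [ 1.1 29.3 66.1]
0.6752742345911936
time: 2.7
tool_pos: [139.7, -532.0, 303.9]
ee_rot: [0.992, 0.128, -0.0, -0.0]
contact_force: [0.4, 0.3, 0.2]
opening: 0.301
gripper_force: 0.0
-1 568 [63.4 67.2 70. ] [ 10.1 -15.4  68.8]
1 560 [64.  68.9 71.5] [ 6.8 14.5 70.6]
0.30112536537002044
```

```bash
python3 -m pendant '[{"xyz":[35,33,0],"yaw":-0.035},{"xyz":[70,66,0],"yaw":-0.07},{"xyz":[105,100,0],"yaw":-0.105},{"xyz":[140,133,0],"yaw":-0.14},{"xyz":[170,162,0],"yaw":-0.174}]' 56
python3 -m pendant '[{"xyz":[32,45,0],"yaw":0},{"xyz":[60,90,0],"yaw":0},{"xyz":[85,130,0],"yaw":0},{"xyz":[105,175,0],"yaw":0},{"xyz":[125,220,0],"yaw":0}]'
python3 -m pendant '[{"xyz":[2,48,0],"yaw":0},{"xyz":[4,96,0],"yaw":0},{"xyz":[5,144,0],"yaw":0},{"xyz":[6,192,0],"yaw":0},{"xyz":[7,240,0],"yaw":0}]'
```

```text
time: 3.25
tool_pos: [311.6, -367.8, 304.2]
ee_rot: [0.999, 0.042, 0.0, 0.0]
contact_force: [0.5, -0.7, -0.4]
opening: 0.653
gripper_force: 0.0
time: 3.75
tool_pos: [433.9, -151.6, 304.2]
ee_rot: [0.999, 0.041, 0.0, 0.0]
contact_force: [1.1, 0.2, -0.3]
opening: 0.65
gripper_force: 0.0
time: 4.25
tool_pos: [440.0, 88.4, 304.3]
ee_rot: [0.999, 0.041, 0.001, 0.0]
contact_force: [1.4, 0.4, -1.1]
opening: 0.657
gripper_force: 0.0
```

```bash
python3 -m pendant '[{"xyz":[0,33,-30],"yaw":0},{"xyz":[0,66,-60],"yaw":0},{"xyz":[0,66,-100],"yaw":0},{"xyz":[0,66,-120],"yaw":0},{"xyz":[0,66,-120],"yaw":0}]'
cat > wf.py <<'E'
import sys
from h import *
from scipy.optimize import least_squares
from scipy.spatial.transform import Rotation
t=sys.argv[1];r,h={'dome_small':(13,40),'dome_medium':(21,44),'dome_large':(29,48)}[t]
s=bot.read_state();w=bot.camera('wrist');save(w,'w_'+t)
M=np.eye(4);M[:3,:3]=Rotation.from_quat(s['ee_rot']).as_matrix();M[:3,3]=s['tool_pos']
for m in bot.trace(t,w)[:2]:
    rr,cc=np.nonzero(cv2.erode(m['mask'].astype(np.uint8),np.ones((5,5))));P=world(w,rr,cc,M@np.array(w['mount']));P=P[w['z_map'][rr,cc]>0]
    a=h-32;R=(r*r+a*a)/(2*a);zc=h-R
    def f(x):
        d=P-[x[0],x[1],0];return np.where(d[:,2]>32,np.linalg.norm(d-[0,0,zc],axis=1)-R,np.hypot(d[:,0],d[:,1])-r)
    o=least_squares(f,np.median(P[:,:2],0),loss='soft_l1')
    print(round(m['p'],2),m['box'],o.x.round(1),np.sqrt(np.mean(o.fun**2)).round(2),'z',P[:,2].min().round(),P[:,2].max().round(),'tool',s['tool_pos'].round(1),'go',(o.x-s['tool_pos'][:2]).round(1))
E
python3 wf.py dome_small
```

```text
time: 4.75
tool_pos: [437.9, 151.8, 181.0]
ee_rot: [0.999, 0.042, -0.004, 0.001]
contact_force: [-0.4, -0.2, -0.2]
opening: 0.656
gripper_force: 0.0
0.94 [260.7, 184.7, 298.2, 232.0] [438.9 154.3] 0.82 z 6.0 40.0 tool [437.9 151.8 181. ] go [1.  2.5]
```

View pics/w_dome_small.png

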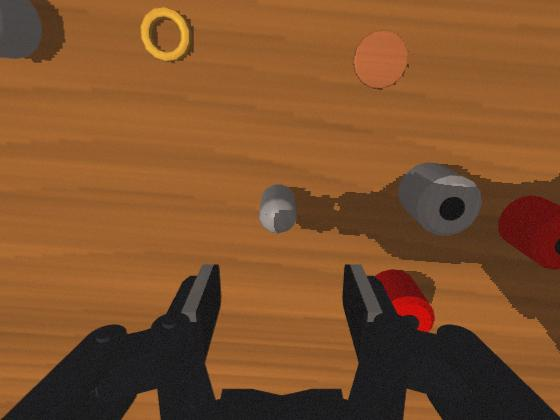

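The wrist view shows the small dome at (278,208) centred between the fingers, with the grey and red flat heads clear to the right at (438,200), (410,300) and (535,235). Going down.

```bash
python3 -m pendant '[{"xyz":[0,0,-30],"yaw":0},{"xyz":[0,0,-60],"yaw":0},{"xyz":[0,0,-85],"yaw":0},{"xyz":[0,0,-95],"yaw":0},{"xyz":[0,0,-95],"yaw":0}]'
```

```text
time: 5.35
tool_pos: [440.6, 152.3, 89.1]
ee_rot: [0.999, 0.041, -0.0, 0.0]
contact_force: [0.7, -0.4, 0.1]
opening: 0.655
gripper_force: 0.0
```

```bash
python3 -m pendant '[{"xyz":[0,1.5,-4.5],"yaw":0},{"xyz":[0,1.5,-4.5],"yaw":0}]'; python3 -m pendant '[{"xyz":[0,0,0],"yaw":0},{"xyz":[0,0,0],"yaw":0},{"xyz":[0,0,0],"yaw":0},{"xyz":[0,0,0],"yaw":0},{"xyz":[0,0,0],"yaw":0}]' 15;  python3 -m pendant '[{"xyz":[0,0,0],"yaw":0},{"xyz":[0,0,0],"yaw":0},{"xyz":[0,0,0],"yaw":0},{"xyz":[0,0,0],"yaw":0},{"xyz":[0,0,0],"yaw":0}]' 15
```

```text
time: 5.55
tool_pos: [441.2, 154.7, 85.6]
ee_rot: [0.999, 0.041, 0.001, -0.0]
contact_force: [-0.8, 0.8, -0.2]
opening: 0.655
gripper_force: 0.0
time: 6.05
tool_pos: [440.7, 154.3, 85.3]
ee_rot: [0.999, 0.041, 0.001, -0.0]
contact_force: [-1.2, -0.6, 5.4]
opening: 0.28
gripper_force: 58.8
time: 6.55
tool_pos: [440.8, 154.3, 85.4]
ee_rot: [0.999, 0.041, 0.001, -0.0]
contact_force: [-1.4, 0.8, 6.0]
opening: 0.278
gripper_force: 58.8
```

```bash
python3 -m pendant '[{"xyz":[0,0,10],"yaw":0},{"xyz":[0,0,30],"yaw":0},{"xyz":[0,0,60],"yaw":0},{"xyz":[0,0,90],"yaw":0},{"xyz":[0,0,110],"yaw":0}]' 
python3 -m pendant '[{"xyz":[-1,-20,0],"yaw":0},{"xyz":[-2,-55,0],"yaw":0},{"xyz":[-4,-95,0],"yaw":0},{"xyz":[-5,-140,0],"yaw":0},{"xyz":[-6,-185,0],"yaw":0}]'
python3 -m pendant '[{"xyz":[-1,-45,0],"yaw":0},{"xyz":[-2,-90,0],"yaw":0},{"xyz":[-4,-135,0],"yaw":0},{"xyz":[-5,-175,0],"yaw":0},{"xyz":[-6,-200,0],"yaw":0}]'
python3 -m pendant '[{"xyz":[0,-13,0],"yaw":0},{"xyz":[0,-13,-20],"yaw":0},{"xyz":[0,-13,-50],"yaw":0},{"xyz":[0,-13,-70],"yaw":0},{"xyz":[0,-13,-70],"yaw":0}]'
```

```text
time: 7.05
tool_pos: [440.5, 154.4, 196.6]
ee_rot: [0.999, 0.042, 0.001, -0.0]
contact_force: [0.4, -0.1, -1.2]
opening: 0.28
gripper_force: 59.1
time: 7.55
tool_pos: [433.6, -32.3, 194.8]
ee_rot: [0.999, 0.042, 0.0, 0.0]
contact_force: [0.7, -1.3, -1.9]
opening: 0.282
gripper_force: 59.1
time: 8.05
tool_pos: [426.9, -234.9, 194.5]
ee_rot: [0.999, 0.039, -0.0, 0.001]
contact_force: [-0.2, 0.1, -1.0]
opening: 0.278
gripper_force: 59.1
time: 8.55
tool_pos: [426.1, -241.4, 121.8]
ee_rot: [0.999, 0.042, -0.003, -0.003]
contact_force: [-1.3, 1.5, -1.0]
opening: 0.277
gripper_force: 59.1
```

```bash
python3 wf.py dome_small; python3 - <<'E'
from h import *
s=bot.read_state();print(s['tool_pos'])
p=bot.camera('scene');cv2.imwrite('pics/s1.png',cv2.resize(p['color'][90:230,130:310,::-1],(720,560),interpolation=cv2.INTER_CUBIC))
E
```

```text
0.94 [250.0, 245.8, 314.0, 332.9] [ 432.4 -240.5] 27.94 z 37.0 77.0 tool [ 426.1 -241.4  121.8] go [6.3 0.9]
[ 428.54084364 -242.92285352  124.72118493]
```

View pics/w_dome_small.png

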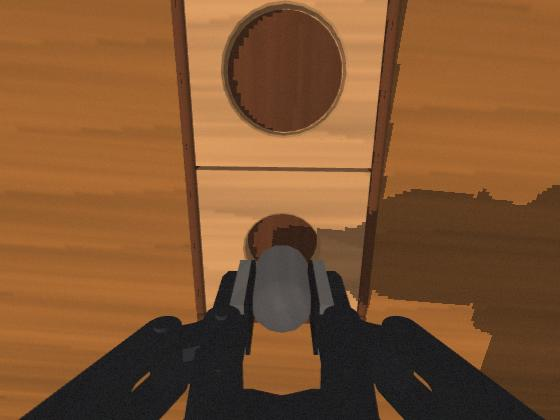

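The wrist view shows the dome held upright (283,288), in line with the small pocket (282,240). I'll check the pocket positions in this view, using the medium pocket at (285,68).

```bash
cat > pk.py <<'E'
import sys
from h import *
from scipy.optimize import least_squares
from scipy.spatial.transform import Rotation
s=bot.read_state();w=bot.camera('wrist');save(w,sys.argv[1])
M=np.eye(4);M[:3,:3]=Rotation.from_quat(s['ee_rot']).as_matrix();M[:3,3]=s['tool_pos']
rr,cc=[x.ravel() for x in np.mgrid[0:420,0:560]]
P=world(w,rr,cc,M@np.array(w['mount']));ok=w['z_map'].ravel()>0
for n,c in (('large',(608,-229)),('medium',(518,-237)),('small',(428.5,-244))):
    d=np.hypot(P[:,0]-c[0],P[:,1]-c[1]);k=ok&(d<36)&(P[:,2]>4)&(P[:,2]<15.5)  # floor
    k&= d<{'large':42,'medium':35,'small':27}[n]
    q=P[k]
    if len(q)>200: print(n,len(q),'x',np.percentile(q[:,0],[.5,99.5]).round(1),'y',np.percentile(q[:,1],[.5,99.5]).round(1),'z',np.median(q[:,2]).round(1))
g=ok&(np.hypot(P[:,0]-s['tool_pos'][0],P[:,1]-s['tool_pos'][1])<30)&(P[:,2]>s['tool_pos'][2]-75)&(P[:,2]<s['tool_pos'][2]-30)&(np.abs(P[:,1]-s['tool_pos'][1])<8)
q=P[g];t=q[q[:,2]>np.percentile(q[:,2],97)] if len(q) else q
print('tool',s['tool_pos'].round(1),'held x max',q[:,0].max().round(1) if len(q) else None,'ztop',q[:,2].max().round(1) if len(q) else None)
E
python3 pk.py wp1
```

```text
medium 11382 x [488.4 544.2] y [-262.7 -206.8] z 8.5
small 2006 x [414.9 442.6] y [-261.5 -221. ] z 8.5
tool [ 429.1 -243.5  125.5] held x max 442.0 ztop 80.3
```

```bash
python3 -m pendant '[{"xyz":[-1.5,0.5,-10],"yaw":0},{"xyz":[-1.5,0.5,-20],"yaw":0},{"xyz":[-1.5,0.5,-25],"yaw":0},{"xyz":[-1.5,0.5,-28],"yaw":0},{"xyz":[-1.5,0.5,-28],"yaw":0}]'; python3 -m pendant '[{"xyz":[0,0,-1],"yaw":0},{"xyz":[0,0,-1],"yaw":0}]'
```

```text
time: 9.25
tool_pos: [426.3, -243.2, 95.7]
ee_rot: [0.999, 0.041, -0.001, -0.0]
contact_force: [0.4, -0.4, -1.3]
opening: 0.281
gripper_force: 59.1
time: 9.45
tool_pos: [426.9, -243.5, 95.5]
ee_rot: [0.999, 0.041, 0.0, 0.0]
contact_force: [0.2, -0.1, -0.9]
opening: 0.282
gripper_force: 59.1
```

```bash
python3 -m pendant '[{"xyz":[0,0,-0.6],"yaw":0},{"xyz":[0,0,-1],"yaw":0}]'; python3 -m pendant '[{"xyz":[0,0,0],"yaw":0},{"xyz":[0,0,0],"yaw":0},{"xyz":[0,0,0],"yaw":0},{"xyz":[0,0,0],"yaw":0},{"xyz":[0,0,0],"yaw":0}]' 45; python3 -m pendant '[{"xyz":[0,0,20],"yaw":0},{"xyz":[0,0,50],"yaw":0},{"xyz":[0,0,80],"yaw":0},{"xyz":[0,0,110],"yaw":0},{"xyz":[0,0,110],"yaw":0}]' 66; python3 - <<'E'
from h import *
p=bot.camera('scene');cv2.imwrite('pics/s1.png',cv2.resize(p['color'][100:220,140:300,::-1],(720,540),interpolation=cv2.INTER_CUBIC))
E
python3 wf.py dome_small
```

```text
time: 9.65
tool_pos: [426.8, -243.5, 94.5]
ee_rot: [0.999, 0.041, 0.0, 0.0]
contact_force: [0.0, 0.1, -1.0]
opening: 0.283
gripper_force: 59.1
time: 10.15
tool_pos: [426.7, -243.5, 94.5]
ee_rot: [0.999, 0.041, 0.0, 0.0]
contact_force: [0.4, -1.2, 1.3]
opening: 0.529
gripper_force: 0.0
time: 10.65
tool_pos: [429.4, -244.6, 208.8]
ee_rot: [0.999, 0.041, 0.004, 0.003]
contact_force: [-0.5, -0.5, -0.4]
opening: 0.771
gripper_force: 0.0
0.75 [261.9, 185.5, 300.3, 232.8] [ 426.6 -243.5] 6.01 z 14.0 50.0 tool [ 428.1 -244.1  206.6] go [-1.5  0.6]
```

View pics/w_dome_small.png

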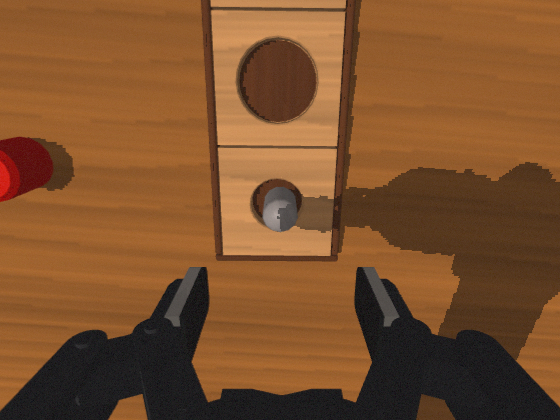

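The small dome stands upright inside its pocket at (280,205), top at 50 mm. On to the medium dome.

```bash
python3 -m pendant '[{"xyz":[8,30,0],"yaw":0},{"xyz":[17,75,0],"yaw":0},{"xyz":[26,122,0],"yaw":0},{"xyz":[35,170,0],"yaw":0},{"xyz":[45,217,0],"yaw":0}]' 66
python3 -m pendant '[{"xyz":[10,47,0],"yaw":0},{"xyz":[19,94,0],"yaw":0},{"xyz":[28,141,0],"yaw":0},{"xyz":[37,188,0],"yaw":0},{"xyz":[46,235,0],"yaw":0}]'
python3 -m pendant '[{"xyz":[9,45,0],"yaw":0},{"xyz":[18,90,0],"yaw":0},{"xyz":[25,120,0],"yaw":0},{"xyz":[27,127,0],"yaw":0},{"xyz":[27,127,0],"yaw":0}]'
python3 wf.py dome_medium
```

```text
time: 11.3
tool_pos: [470.5, -24.7, 202.8]
ee_rot: [0.999, 0.041, -0.002, -0.0]
contact_force: [0.9, 0.3, -0.2]
opening: 0.775
gripper_force: 0.0
time: 11.8
tool_pos: [516.9, 209.8, 202.4]
ee_rot: [0.999, 0.041, -0.002, 0.001]
contact_force: [1.0, 0.2, 0.3]
opening: 0.773
gripper_force: 0.0
time: 12.3
tool_pos: [543.4, 336.6, 202.2]
ee_rot: [0.999, 0.043, -0.002, 0.001]
contact_force: [-0.6, -0.8, -0.4]
opening: 0.776
gripper_force: 0.0
0.66 [252.1, 166.2, 309.9, 231.9] [544.1 336.4] 0.94 z 5.0 45.0 tool [543.4 336.6 202.2] go [ 0.6 -0.2]
```

```bash
python3 -m pendant '[{"xyz":[0,0,-35],"yaw":0},{"xyz":[0,0,-70],"yaw":0},{"xyz":[0,0,-100],"yaw":0},{"xyz":[0,0,-114],"yaw":0},{"xyz":[0,0,-114],"yaw":0}]'; python3 -m pendant '[{"xyz":[0,0,-4],"yaw":0},{"xyz":[0,0,-4],"yaw":0}]'
```

```text
time: 12.9
tool_pos: [543.9, 332.5, 88.0]
ee_rot: [0.999, 0.04, -0.002, 0.002]
contact_force: [0.3, 0.8, -0.0]
opening: 0.77
gripper_force: 0.0
time: 13.1
tool_pos: [545.6, 335.9, 88.0]
ee_rot: [0.999, 0.041, 0.001, -0.001]
contact_force: [0.4, 0.4, 0.5]
opening: 0.772
gripper_force: 0.0
```

```bash
python3 -m pendant '[{"xyz":[-1,0,-3],"yaw":0},{"xyz":[-1,0,-3],"yaw":0},{"xyz":[-1,0,-3],"yaw":0}]';  python3 -m pendant '[{"xyz":[0,0,0],"yaw":0},{"xyz":[0,0,0],"yaw":0},{"xyz":[0,0,0],"yaw":0},{"xyz":[0,0,0],"yaw":0},{"xyz":[0,0,0],"yaw":0}]' 25;  python3 -m pendant '[{"xyz":[0,0,0],"yaw":0},{"xyz":[0,0,0],"yaw":0},{"xyz":[0,0,0],"yaw":0}]'
```

```text
time: 13.4
tool_pos: [543.8, 335.8, 83.9]
ee_rot: [0.999, 0.042, 0.0, -0.0]
contact_force: [0.3, 0.3, 0.3]
opening: 0.771
gripper_force: 0.0
time: 13.9
tool_pos: [544.0, 336.0, 84.1]
ee_rot: [0.999, 0.041, 0.0, -0.0]
contact_force: [-0.8, -0.3, 5.2]
opening: 0.47
gripper_force: 61.2
time: 14.2
tool_pos: [543.9, 336.0, 84.1]
ee_rot: [0.999, 0.041, 0.0, -0.0]
contact_force: [-0.5, -0.3, 4.6]
opening: 0.471
gripper_force: 61.2
```

```bash
python3 -m pendant '[{"xyz":[0,0,10],"yaw":0},{"xyz":[0,0,30],"yaw":0},{"xyz":[0,0,60],"yaw":0},{"xyz":[0,0,90],"yaw":0},{"xyz":[0,0,115],"yaw":0}]' 
python3 -m pendant '[{"xyz":[-1,-20,0],"yaw":0},{"xyz":[-2,-55,0],"yaw":0},{"xyz":[-4,-95,0],"yaw":0},{"xyz":[-6,-140,0],"yaw":0},{"xyz":[-8,-185,0],"yaw":0}]'
python3 -m pendant '[{"xyz":[-2,-45,0],"yaw":0},{"xyz":[-4,-90,0],"yaw":0},{"xyz":[-6,-135,0],"yaw":0},{"xyz":[-8,-180,0],"yaw":0},{"xyz":[-10,-225,0],"yaw":0}]'
python3 -m pendant '[{"xyz":[-2,-45,0],"yaw":0},{"xyz":[-4,-90,0],"yaw":0},{"xyz":[-6,-125,0],"yaw":0},{"xyz":[-8,-150,0],"yaw":0},{"xyz":[-9,-162,0],"yaw":0}]'
python3 -m pendant '[{"xyz":[0,0,-10],"yaw":0},{"xyz":[0,0,-30],"yaw":0},{"xyz":[0,0,-55],"yaw":0},{"xyz":[0,0,-70],"yaw":0},{"xyz":[0,0,-70],"yaw":0}]'; python3 -m pendant '[{"xyz":[0,0,0],"yaw":0},{"xyz":[0,0,0],"yaw":0}]'; python3 pk.py wp2
```

```text
time: 14.7
tool_pos: [543.3, 335.0, 198.9]
ee_rot: [0.999, 0.041, -0.001, 0.001]
contact_force: [0.8, 0.1, -2.6]
opening: 0.468
gripper_force: 61.1
time: 15.2
tool_pos: [534.4, 148.4, 197.3]
ee_rot: [0.999, 0.042, -0.001, 0.001]
contact_force: [0.6, -0.8, -3.2]
opening: 0.467
gripper_force: 61.1
time: 15.7
tool_pos: [524.2, -76.5, 197.6]
ee_rot: [0.999, 0.041, -0.001, -0.0]
contact_force: [1.9, 0.3, -3.3]
opening: 0.469
gripper_force: 61.2
time: 16.2
tool_pos: [514.6, -240.5, 197.2]
ee_rot: [0.999, 0.039, -0.002, 0.001]
contact_force: [-0.2, -0.1, -3.8]
opening: 0.471
gripper_force: 61.2
time: 16.7
tool_pos: [514.7, -232.4, 124.9]
ee_rot: [0.999, 0.043, -0.003, -0.003]
contact_force: [-1.8, 0.8, -1.9]
opening: 0.471
gripper_force: 61.1
time: 16.9
tool_pos: [517.8, -235.4, 129.5]
ee_rot: [0.999, 0.042, 0.001, 0.0]
contact_force: [-0.2, 0.1, -2.6]
opening: 0.47
gripper_force: 61.2
large 16608 x [573.7 641.4] y [-264.  -194.5] z 8.5
medium 2826 x [501.9 540.8] y [-263.  -206.6] z 8.5
small 918 x [409.  438.8] y [-261.4 -221.2] z 9.2
tool [ 517.8 -235.4  129.5] held x max 540.7 ztop 89.8
```

View pics/wp2.png

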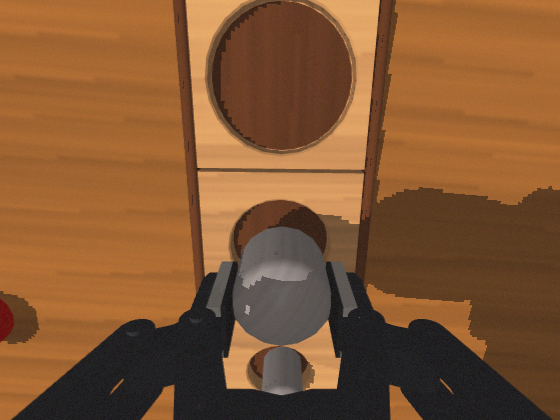

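The medium head is upright over its pocket: head at (281,285), pocket at (280,240). Small head in place at (282,370). Lowering.

```bash
python3 -m pendant '[{"xyz":[-1.5,0,-10],"yaw":0},{"xyz":[-1.5,0,-20],"yaw":0},{"xyz":[-1.5,0,-28],"yaw":0},{"xyz":[-1.5,0,-33],"yaw":0},{"xyz":[-1.5,0,-33],"yaw":0}]'; python3 -m pendant '[{"xyz":[0,0,-1],"yaw":0},{"xyz":[0,0,-1],"yaw":0}]'
```

```text
time: 17.45
tool_pos: [514.3, -236.2, 94.0]
ee_rot: [0.999, 0.041, -0.001, -0.001]
contact_force: [0.5, 0.3, -2.8]
opening: 0.469
gripper_force: 61.2
time: 17.65
tool_pos: [515.5, -236.6, 94.6]
ee_rot: [0.999, 0.041, 0.0, 0.0]
contact_force: [-0.9, 0.6, -3.1]
opening: 0.467
gripper_force: 61.2
```

```bash
python3 -m pendant '[{"xyz":[0.5,1,-0.6],"yaw":0},{"xyz":[0.5,1,-1],"yaw":0}]'; python3 -m pendant '[{"xyz":[0,0,0],"yaw":0},{"xyz":[0,0,0],"yaw":0},{"xyz":[0,0,0],"yaw":0},{"xyz":[0,0,0],"yaw":0},{"xyz":[0,0,0],"yaw":0}]' 60; python3 -m pendant '[{"xyz":[0,0,20],"yaw":0},{"xyz":[0,0,50],"yaw":0},{"xyz":[0,0,80],"yaw":0},{"xyz":[0,0,110],"yaw":0},{"xyz":[0,0,110],"yaw":0}]' 80; python3 wf.py dome_medium
```

```text
time: 17.85
tool_pos: [516.0, -235.3, 93.7]
ee_rot: [0.999, 0.042, 0.0, 0.0]
contact_force: [-0.4, -0.4, -3.0]
opening: 0.468
gripper_force: 61.2
time: 18.35
tool_pos: [515.8, -235.5, 93.6]
ee_rot: [0.999, 0.041, 0.0, 0.0]
contact_force: [0.8, 0.3, -0.6]
opening: 0.701
gripper_force: 0.0
time: 18.85
tool_pos: [518.6, -236.2, 208.4]
ee_rot: [0.999, 0.041, 0.005, 0.002]
contact_force: [0.3, -0.2, 0.1]
opening: 0.935
gripper_force: 0.0
0.69 [251.4, 173.6, 309.8, 240.8] [ 519.4 -234.9] 6.29 z 13.0 53.0 tool [ 518.6 -236.2  208.4] go [0.9 1.3]
```

```bash
python3 -m pendant '[{"xyz":[10,30,0],"yaw":0},{"xyz":[22,72,0],"yaw":0},{"xyz":[35,117,0],"yaw":0},{"xyz":[48,162,0],"yaw":0},{"xyz":[60,207,0],"yaw":0}]' 82
python3 -m pendant '[{"xyz":[13,45,0],"yaw":0},{"xyz":[26,90,0],"yaw":0},{"xyz":[39,135,0],"yaw":0},{"xyz":[51,175,0],"yaw":0},{"xyz":[55,192,0],"yaw":0}]'
python3 -m pendant '[{"xyz":[0,0,0],"yaw":0},{"xyz":[0,0,0],"yaw":0}]'
python3 wf.py dome_large
```

```text
time: 19.45
tool_pos: [574.9, -27.0, 201.5]
ee_rot: [0.999, 0.041, -0.002, -0.0]
contact_force: [1.0, 0.3, -0.2]
opening: 0.963
gripper_force: 0.0
time: 19.95
tool_pos: [629.2, 169.8, 201.2]
ee_rot: [0.999, 0.045, -0.002, -0.002]
contact_force: [-1.1, 0.0, 0.6]
opening: 0.96
gripper_force: 0.0
time: 20.15
tool_pos: [630.2, 161.8, 201.9]
ee_rot: [0.999, 0.041, -0.001, 0.001]
contact_force: [-0.3, -0.7, 0.2]
opening: 0.957
gripper_force: 0.0
0.81 [237.9, 156.9, 316.4, 246.8] [630.7 164.3] 0.99 z 6.0 48.0 tool [630.2 161.8 201.9] go [0.5 2.5]
```

View pics/w_dome_large.png

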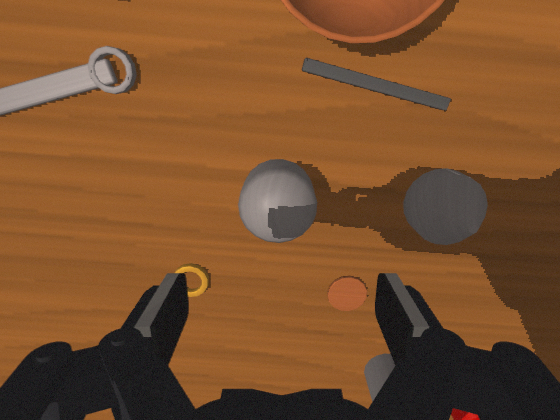

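The large dome sits at (278,200), centred between the fingers. The cone at (445,206) is clear of the right finger. Going down.

```bash
python3 -m pendant '[{"xyz":[0,1.5,-35],"yaw":0},{"xyz":[0,1.5,-70],"yaw":0},{"xyz":[0,1.5,-100],"yaw":0},{"xyz":[0,1.5,-115],"yaw":0},{"xyz":[0,1.5,-115],"yaw":0}]'; python3 -m pendant '[{"xyz":[0,0,-3],"yaw":0},{"xyz":[0,0,-3],"yaw":0},{"xyz":[0,0,-3],"yaw":0}]'
```

```text
time: 20.75
tool_pos: [629.3, 162.2, 85.8]
ee_rot: [0.999, 0.04, -0.003, 0.001]
contact_force: [0.8, -0.3, -1.3]
opening: 0.96
gripper_force: 0.0
time: 21.05
tool_pos: [631.7, 165.4, 87.3]
ee_rot: [0.999, 0.041, 0.002, -0.0]
contact_force: [0.0, 0.3, 0.1]
opening: 0.96
gripper_force: 0.0
```

```bash
python3 -m pendant '[{"xyz":[-0.5,-1,-4.5],"yaw":0},{"xyz":[-0.5,-1,-4.5],"yaw":0},{"xyz":[-0.5,-1,-4.5],"yaw":0}]';  python3 -m pendant '[{"xyz":[0,0,0],"yaw":0},{"xyz":[0,0,0],"yaw":0},{"xyz":[0,0,0],"yaw":0},{"xyz":[0,0,0],"yaw":0},{"xyz":[0,0,0],"yaw":0}]' 40;  python3 -m pendant '[{"xyz":[0,0,0],"yaw":0},{"xyz":[0,0,0],"yaw":0},{"xyz":[0,0,0],"yaw":0}]'
```

```text
time: 21.35
tool_pos: [630.1, 163.9, 80.9]
ee_rot: [0.999, 0.041, -0.0, 0.0]
contact_force: [-0.2, -0.5, -0.2]
opening: 0.962
gripper_force: 0.0
time: 21.85
tool_pos: [630.4, 164.6, 81.6]
ee_rot: [0.999, 0.041, 0.0, -0.0]
contact_force: [-1.8, 0.6, 4.1]
opening: 0.652
gripper_force: 65.5
time: 22.15
tool_pos: [630.4, 164.6, 81.5]
ee_rot: [0.999, 0.042, 0.0, -0.0]
contact_force: [-1.1, 1.1, 5.6]
opening: 0.654
gripper_force: 65.6
```

```bash
sed -i 's/(d<36)/(d<42)/' pk.py; python3 -m pendant '[{"xyz":[0,0,8],"yaw":0},{"xyz":[0,0,25],"yaw":0},{"xyz":[0,0,50],"yaw":0},{"xyz":[0,0,80],"yaw":0},{"xyz":[0,0,110],"yaw":0}]' 
python3 -m pendant '[{"xyz":[-1,-15,0],"yaw":0},{"xyz":[-2,-45,0],"yaw":0},{"xyz":[-4,-80,0],"yaw":0},{"xyz":[-6,-120,0],"yaw":0},{"xyz":[-9,-160,0],"yaw":0}]'
python3 -m pendant '[{"xyz":[-2,-40,0],"yaw":0},{"xyz":[-5,-80,0],"yaw":0},{"xyz":[-8,-120,0],"yaw":0},{"xyz":[-10,-160,0],"yaw":0},{"xyz":[-12,-190,0],"yaw":0}]'
python3 -m pendant '[{"xyz":[-1,-20,0],"yaw":0},{"xyz":[-2,-35,0],"yaw":0},{"xyz":[-3,-42,-15],"yaw":0},{"xyz":[-3,-42,-40],"yaw":0},{"xyz":[-3,-42,-65],"yaw":0}]'; python3 -m pendant '[{"xyz":[0,0,0],"yaw":0},{"xyz":[0,0,0],"yaw":0},{"xyz":[0,0,0],"yaw":0}]'; python3 pk.py wp3
```

```text
time: 22.65
tool_pos: [628.5, 162.4, 188.7]
ee_rot: [0.999, 0.041, -0.003, 0.001]
contact_force: [1.4, -0.2, -6.4]
opening: 0.654
gripper_force: 65.4
time: 23.15
tool_pos: [618.7, 0.2, 186.9]
ee_rot: [0.999, 0.041, -0.003, 0.001]
contact_force: [0.9, -0.4, -6.9]
opening: 0.654
gripper_force: 65.5
time: 23.65
tool_pos: [605.4, -192.2, 186.7]
ee_rot: [0.999, 0.039, -0.004, 0.001]
contact_force: [0.0, -1.0, -7.1]
opening: 0.651
gripper_force: 65.5
time: 24.15
tool_pos: [605.3, -226.8, 123.3]
ee_rot: [0.999, 0.042, -0.001, -0.001]
contact_force: [0.2, 0.6, -6.9]
opening: 0.654
gripper_force: 65.5
time: 24.45
tool_pos: [607.3, -227.4, 127.1]
ee_rot: [0.999, 0.042, 0.001, 0.0]
contact_force: [0.9, 0.5, -5.7]
opening: 0.655
gripper_force: 66.8
large 3420 x [597.4 639.1] y [-264.4 -191.9] z 8.5
medium 577 x [497.8 524. ] y [-263.  -206.4] z 8.9
tool [ 607.3 -227.4  127.1] held x max 637.2 ztop 94.3
```

View pics/wp3.png

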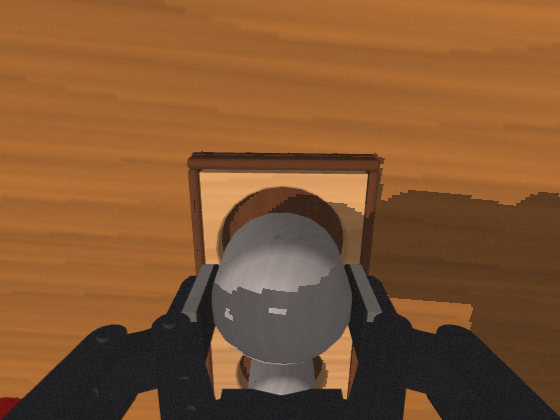

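The large head is upright over its pocket (head at (283,285), pocket at (281,240)). Lowering.

```bash
python3 -m pendant '[{"xyz":[-1,-0.5,-10],"yaw":0},{"xyz":[-1,-0.5,-20],"yaw":0},{"xyz":[-1,-0.5,-28],"yaw":0},{"xyz":[-1,-0.5,-33],"yaw":0},{"xyz":[-1,-0.5,-33],"yaw":0}]'; python3 -m pendant '[{"xyz":[0,0,-1],"yaw":0},{"xyz":[0,0,-1],"yaw":0}]'
```

```text
time: 25.0
tool_pos: [604.6, -228.3, 91.6]
ee_rot: [0.999, 0.041, -0.001, -0.0]
contact_force: [-0.2, -0.1, -5.6]
opening: 0.654
gripper_force: 66.8
time: 25.2
tool_pos: [605.4, -228.4, 92.1]
ee_rot: [0.999, 0.041, 0.0, 0.0]
contact_force: [-0.1, 0.1, -6.2]
opening: 0.658
gripper_force: 66.8
```

```bash
python3 -m pendant '[{"xyz":[0.5,0,-0.6],"yaw":0},{"xyz":[0.5,0,-1],"yaw":0},{"xyz":[0.5,0,-1],"yaw":0}]'; python3 -m pendant '[{"xyz":[0,0,0],"yaw":0},{"xyz":[0,0,0],"yaw":0},{"xyz":[0,0,0],"yaw":0},{"xyz":[0,0,0],"yaw":0},{"xyz":[0,0,0],"yaw":0}]' 76; python3 -m pendant '[{"xyz":[0,0,20],"yaw":0},{"xyz":[0,0,50],"yaw":0},{"xyz":[0,0,80],"yaw":0},{"xyz":[0,0,110],"yaw":0},{"xyz":[0,0,110],"yaw":0}]' 80; python3 -m pendant '[{"xyz":[-30,35,20],"yaw":0},{"xyz":[-60,70,40],"yaw":0},{"xyz":[-90,110,40],"yaw":0},{"xyz":[-120,150,40],"yaw":0},{"xyz":[-140,190,40],"yaw":0}]';python3 -m pendant '[{"xyz":[0,0,0],"yaw":0},{"xyz":[0,0,0],"yaw":0}]'; python3 - <<'E'
from h import *
p=bot.camera('top');cv2.imwrite('pics/end.png',cv2.resize(p['color'][120:320,80:450,::-1],(800,432),interpolation=cv2.INTER_CUBIC))
for t in ['dome_small','dome_medium','dome_large']:
    for m in bot.trace(t,p)[:1]:
        rr,cc=np.nonzero(m['mask']);w,z=world(p,rr,cc);print(t,m['p'],w[w[:,2]>30].mean(0).round(),w[:,2].max().round())
E
```

```text
time: 25.5
tool_pos: [605.7, -228.5, 91.0]
ee_rot: [0.999, 0.041, 0.0, 0.0]
contact_force: [0.1, 0.4, -7.1]
opening: 0.654
gripper_force: 66.8
time: 26.0
tool_pos: [606.0, -228.6, 91.5]
ee_rot: [0.999, 0.041, 0.001, 0.0]
contact_force: [1.1, -0.5, -0.2]
opening: 0.89
gripper_force: 0.0
time: 26.5
tool_pos: [608.7, -228.8, 206.8]
ee_rot: [0.999, 0.041, 0.005, 0.002]
contact_force: [0.9, 0.2, 1.0]
opening: 0.931
gripper_force: 0.0
time: 27.0
tool_pos: [463.3, -37.2, 240.5]
ee_rot: [0.999, 0.041, -0.001, 0.0]
contact_force: [-0.7, 0.5, -0.4]
opening: 0.936
gripper_force: 0.0
time: 27.2
tool_pos: [465.2, -37.6, 241.0]
ee_rot: [0.999, 0.043, 0.0, 0.001]
contact_force: [0.4, 0.4, 0.2]
opening: 0.939
gripper_force: 0.0
dome_medium 0.23 [630.  32.  56.] 843.0
dome_large 0.41 [ 609. -244.   55.] 843.0
```

View pics/end.png

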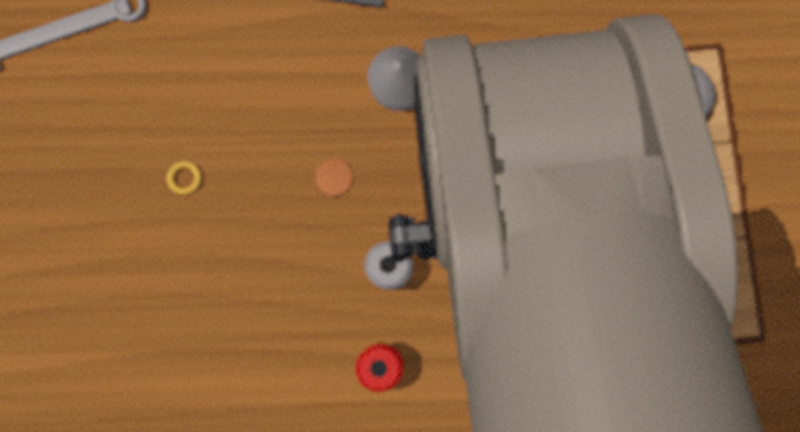

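The arm hides the caddy, though the cone, flat and red heads are where they were. I'll move aside for one last look.

```bash
python3 -m pendant '[{"xyz":[0,40,0],"yaw":0},{"xyz":[0,85,0],"yaw":0},{"xyz":[0,130,0],"yaw":0},{"xyz":[0,175,0],"yaw":0},{"xyz":[0,220,0],"yaw":0}]';python3 -m pendant '[{"xyz":[0,30,0],"yaw":0},{"xyz":[0,50,0],"yaw":0},{"xyz":[0,60,0],"yaw":0},{"xyz":[0,60,0],"yaw":0}]'; python3 - <<'E'
from h import *
p=bot.camera('top');a=p['color'][120:320,80:450,::-1];q=bot.camera('scene')['color'][120:230,140:340,::-1]
cv2.imwrite('pics/end2.png',np.vstack([cv2.resize(a,(600,324),interpolation=cv2.INTER_CUBIC),cv2.resize(q,(600,270),interpolation=cv2.INTER_CUBIC)]))
rr,cc=[x.ravel() for x in np.mgrid[130:300,350:440]];w,z=world(p,rr,cc)
for c in ((608,-229),(518,-237),(428,-244)):
    k=(z>0)&(np.hypot(w[:,0]-c[0],w[:,1]-c[1])<40)&(w[:,2]>32);print(c,w[k].mean(0).round(1),np.percentile(w[k,2],97).round(1))
E
```

```text
time: 27.9
tool_pos: [466.6, 182.1, 240.7]
ee_rot: [0.999, 0.04, 0.0, -0.0]
contact_force: [1.0, 0.3, 0.8]
opening: 0.935
gripper_force: 0.0
time: 28.3
tool_pos: [466.0, 242.2, 240.5]
ee_rot: [0.999, 0.042, -0.0, -0.0]
contact_force: [0.6, -0.5, 0.3]
opening: 0.937
gripper_force: 0.0
(608, -229) [ 606.1 -225.4   49.3] 57.4
(518, -237) [ 517.7 -232.8   47. ] 53.9
(428, -244) [ 427.4 -241.9   44.4] 49.7
```

View pics/end2.png

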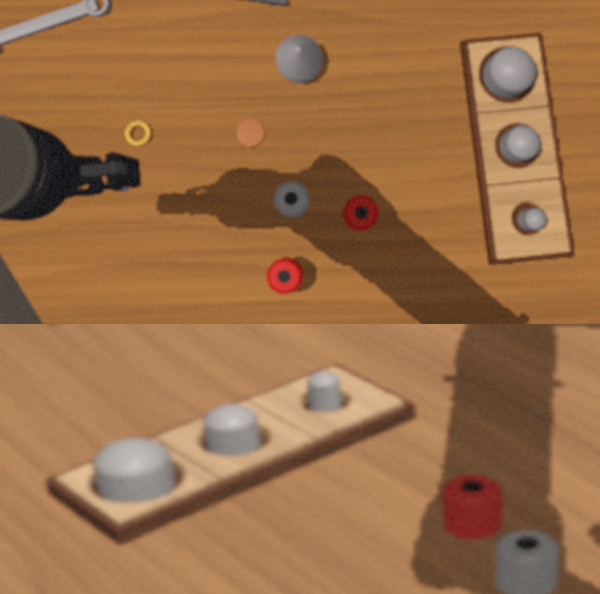

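All three domes stand upright in their pockets, at (509,72), (519,145) and (530,218). Their tops measure 57, 54 and 50 mm against 57, 53 and 49 expected, and the look-alikes are untouched.

```bash
python3 -c "from station import bot; print(bot.hand_in())"
```

```text
the job is handed in; nothing more can be done
None
```

The job is handed in: the small, medium and large domes each stand upright in their matching pockets, the flat, cone and red heads were left where they stood, and it took about 28 s of the 86 s allowed.

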